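Stir up a settled paint tin on the hand-cranked tin spinner

ROBOT

A 6-joint arm with a two-finger parallel gripper is mounted at the origin on the work surface. World frame = base frame: x ahead of the robot, y to its left, z up, the work surface at z = 0. Lengths are in mm, angles in degrees, forces in N, time in s.
With the tool pointing down it reaches from about 300 to 850 mm from the base axis. Payload 4.2 kg.
Tool frame: the origin (TCP) lies at the very end of the fingers, on their centre line; the grasp point (between the pads) lies 19 mm behind it (hold_point_z is the z of the grasp point in the tool frame, in mm); z points along the fingers, y is the direction in which the jaws open and shut (so a half turn about z gives the same grasp; the last joint's range is limited). The gripper opens to 91 mm and grips with 3 to 60 N. Pads are 32 mm wide; open, the fingers measure 118 mm over their backs; the gripper's body (76 mm by 178 mm) begins 60 mm behind the grasp point.
Start: joints at [70.073, 18.312, 89.639, -0, 72.044, -1.146], TCP at [185.13, 544.399, 213.976] pointing down, gripper open.
Joint ranges: [-177.97, 177.97], [-48.28, 115.42], [12.27, 149.76], [-77.06, 257.06], [2.81, 150.46], [-146.56, 146.56]. Speed limits (degrees/s): [147.25, 147.25, 180, 180, 180, 180].

INTERFACE

Orientations are given as [roll, pitch, yaw] about the fixed x, y, z axes, in that order (R = Rz(yaw) Ry(pitch) Rx(roll)).
In Python, from workcell import state, grab_frame, job_done, hold_point_z gives the robot as it stands. The module is installed in compiled form; this text tells all that it offers.
- The arm moves only by the shell command python3 -m creep 'ROWS' [FORCE]. ROWS is JSON, a list of rows, each a list of 7 numbers: the closure, from 0 (fully open) to 1 (shut), then the shift along the tool's x, y, z in mm, then the turn, a rotation vector about the tool's x, y, z in degrees. A call has 1 to 5 rows; each row shifts and turns the commanded pose from where the row before left it, along the tool's axes as they then stand; what a row does not reach is not made up. A row lasts 1/8 s, in which the tool goes at most 62.5 mm and 10.7 degrees, less where a joint would pass 70% of its speed; a pose out of reach is approached as far as the arm can. A call is refused whole if a number of a shift passes 62.5 or a number of a turn 10.7, either way. A call with a gripper value outside its range is refused whole. The fingers move at their own pace and stop on an object; FORCE is the grip in N (left out, the last holds). Time passes only in rows, so rows that do not move let the fingers close. It gives the time, the measured TCP pose, the force and the opening at its end, in the units of the state.
- state(): the state, without advancing time (a new reading comes with each control period).
- grab_frame(name): name is "scene" or "top"; returns a dict with "frame" (420x560x3 uint8, red, green, blue), "fx", "fy", "cx", "cy" (pixels), "view" (4x4, takes a point from world to camera coordinates). Camera axes: x right, y down, z forward; pixel columns grow to the right and rows downward; lengths in mm; the calibration is good to about 2 mm. A picture is of the moment at which its call begins. There is no depth.
- job_done(): hands the job in, once; it reports no verdict.
The state is a dict: "time_s": time; "qpos": joint angles; "qvel": joint speeds; "effort": joint torques, N m; "ee_pos": TCP position; "ee_rot": TCP orientation; "force": force on the tool from outside, world axes, zero at the start; "torque": the same for the moment, N m; "gripper_width": finger opening in mm.
Only numpy, scipy, OpenCV 4.12 (cv2) and the standard library are available. Lean on these libraries where they do the work, as an engineer would, in place of code of your own. Each camera call takes 0.05 s, during which the arm holds its last target.

TASK

Stir up the settled paint in the closed tin on the bench spinner: with the crank on top, turn the turntable anticlockwise (seen from above) up to about 20 turns a minute and keep it between 17 and 23 for six seconds, never letting it go over 30. Then bring it to a stop with the catch block beside the tin right at the fixed pointer so that the tin can be unlocked, and let go of the crank. Drive and brake it by the crank grip alone, without touching the turntable, tin or clamp, and leave the other things on the bench alone.

Things in the scene. Friction and masses are not known exactly. Their poses are not given: they have to be found in the camera images.
- machine: Fixed foot of the tin spinner: green plate 260 mm square bolted down; the pointer, a dark steel upright 34 mm wide, 106 mm high on its +x edge, with a nose reaching in over the disc to 92 mm from the axis; opposite it a cage holding a loose black drag shoe that rides on the disc's edge. Origin: underside, on the vertical turning axis; x axis towards the pointer. Turned up to 0.8 rad.
- spinner (a joint): Angle of the turntable, rad, counted on over many turns; + is anticlockwise from above; 0 and each full turn = catch at pointer. Inertia nominally 0.030 kg m2 (0.7 to 1.35 times). Drag of bearing and shoe nominally 0.05 N m, dry (constant, also holds the table once stopped; differs from day to day, 0.5 to 1.6 times), plus 0.002 N m per rad/s. Left alone it coasts down at about 1.7 rad/s2.
- crank (a joint): Angle of the crank arm relative to the turntable, rad, + anticlockwise, 0 = grip above the catch. It turns without end, not fixed to the table: it drives it through a slipping oil clutch, 0.05 N m per rad/s by which the crank is faster (braking when slower). So from rest the crank must turn over about 1 rad/s; steady, the table is 0.6 to 1.7 rad/s slower than the crank; time constant 0.6 s.
- turntable: All that turns except the crank: aluminium disc, 250 mm diameter, top 72 mm above the bench; white tin on it, 104 mm diameter, 94 mm high; steel posts 72 mm either side of the axis; dark clamp bridge 170 mm long over the tin (top at 181 mm); grey round clutch of 52 mm diameter (top at 203 mm). Origin: on the axis at bench height; x axis towards the catch. Not to be touched.
- catch (a point): Middle of the outer face of the catch, a dark steel block 36 mm wide, 26 mm long (radially) and 34 mm high on the disc against the tin, the only block there, midway between the two clamp posts. The point is 83 mm from the axis, 90 mm above the bench.
- pointer (a point): Where catch lies when the catch is right at the pointer: 83 mm from the axis, 90 mm above the bench, just inside the pointer's nose.
- knob (a point): Middle of the crank's upright black round grip: 28 mm diameter, 56 mm high, from 215 to 271 mm above the bench (this point at 244 mm), 65 mm from the axis. Its sleeve turns freely on its pin, so it can be held without turning the hand. The steel crank arm under it is 26 mm wide, top at 214 mm, and nothing stands higher than the arm except the grip.
- spraycan: Bystander: upright round can, 60 mm diameter, 170 mm high; origin under its centre.
- screwdriver: Bystander: screwdriver lying on the bench along its x axis; origin at its underside.
- jar: Bystander: jar, 70 mm diameter, 90 mm high; origin under its centre.

How it is judged:
By the outcome, as a careful person would: the job done as asked, in the order asked, and still so for the second after the job is handed in, with the robot touching nothing.
It also fails if it takes over 64 s, if anything falls off the work surface, if the arm or the gripper's body presses on something with over 40 N, if the wrist force passes 120 N, or if a joint passes its speed limit or range.

## Working session

There is one attempt and no reset: what is moved stays moved. The work goes in short steps, Python scripts to look and compute and a shell command to move; the robot and the scene stay as the last step left them, time stands still between calls to the robot, and variables do not carry over. Pictures are saved under pics/ and viewed, and the job is handed in when it is done.

```bash
mkdir -p pics; python3 - <<'E'
from workcell import state, grab_frame, hold_point_z
import cv2
print(state(), hold_point_z)
for n in("scene","top"):
    f=grab_frame(n); cv2.imwrite(f"pics/{n}0.png",f["frame"][:,:,::-1]); print(n,f["fx"],f["fy"],f["cx"],f["cy"],f["view"])
E
```

```text
{'time_s': 0.0, 'qpos': array([ 7.00731348e+01,  1.83491491e+01,  8.97049807e+01, -1.75526035e-03,
        7.20428318e+01, -1.14580288e+00]), 'qvel': array([-0.03128975, -0.03900101,  0.02248316, -0.06767175,  0.00401639,
        0.02132214]), 'effort': array([ 3.14795143e-03, -4.12459517e+01, -2.31975174e+01,  7.30903423e-02,
        4.58248041e-02, -1.36740055e-04]), 'ee_pos': array([184.9627055 , 543.91965357, 213.15491059]), 'ee_rot': array([-1.79903024e+02, -2.70405740e-04,  1.61219480e+02]), 'force': array([-0.22211219, -1.71632421,  0.80712147]), 'torque': array([-0.04441525,  0.01039792, -0.0366699 ]), 'gripper_width': 91.15496086968389} -18.8
scene 467.46404577323284 467.46404577323284 275.0156432362402 211.6093743846532 [[ 4.73028285e-01  8.81015061e-01 -7.53023172e-03 -2.47610840e+02]
 [ 4.72740990e-01 -2.61014534e-01 -8.41657513e-01 -1.11220969e+02]
 [-7.43478445e-01  3.94567961e-01 -5.39959189e-01  1.72810002e+03]
 [ 0.00000000e+00  0.00000000e+00  0.00000000e+00  1.00000000e+00]]
top 450.8323119487352 450.8323119487352 283.223914101241 211.687265161775 [[ 1.96465345e-02 -9.99805875e-01  1.49169304e-03 -1.34598514e+01]
 [-9.96367055e-01 -1.97025746e-02 -8.28522746e-02  5.70492559e+02]
 [ 8.28655811e-02  1.41486270e-04 -9.96560723e-01  1.40082980e+03]
 [ 0.00000000e+00  0.00000000e+00  0.00000000e+00  1.00000000e+00]]
```

View pics/scene0.png

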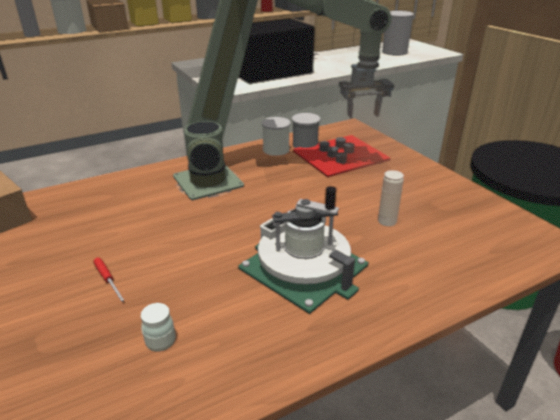

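View pics/top0.png

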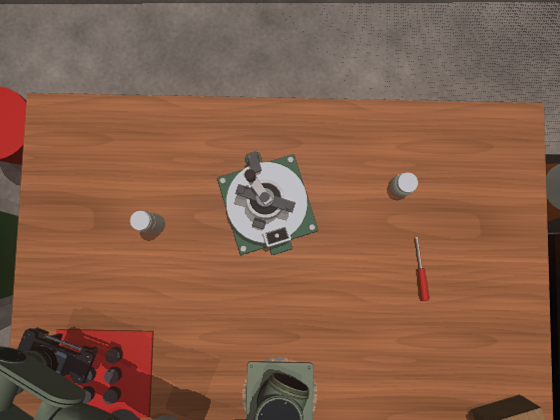

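The top view shows the spinner at about (266,203), the pointer at (253,160), the shoe cage at (277,238) and the grip near (251,175). I'll zoom in on it.

```bash
python3 - <<'E'
import cv2
a=cv2.imread("pics/top0.png")[140:265,205:330]; cv2.imwrite("pics/topz.png",cv2.resize(a,None,fx=4.8,fy=4.8,interpolation=cv2.INTER_CUBIC))
a=cv2.imread("pics/scene0.png")[175:310,230:380]; cv2.imwrite("pics/scz.png",cv2.resize(a,None,fx=4.4,fy=4.4,interpolation=cv2.INTER_CUBIC))
E
```

```text
(no output)
```

View pics/topz.png

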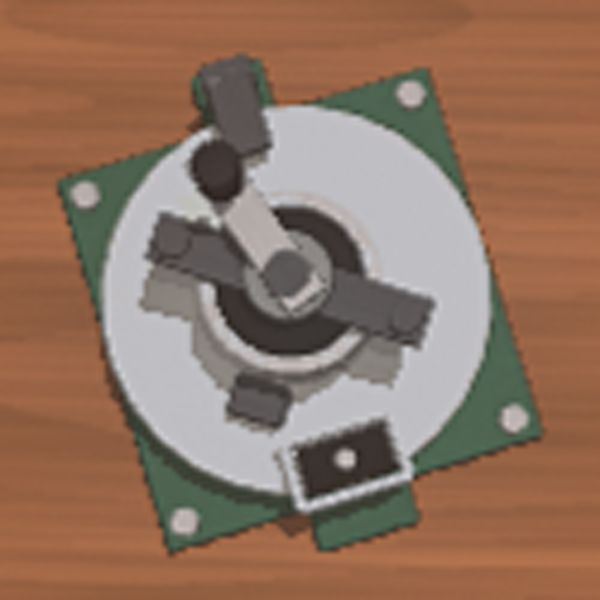

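View pics/scz.png

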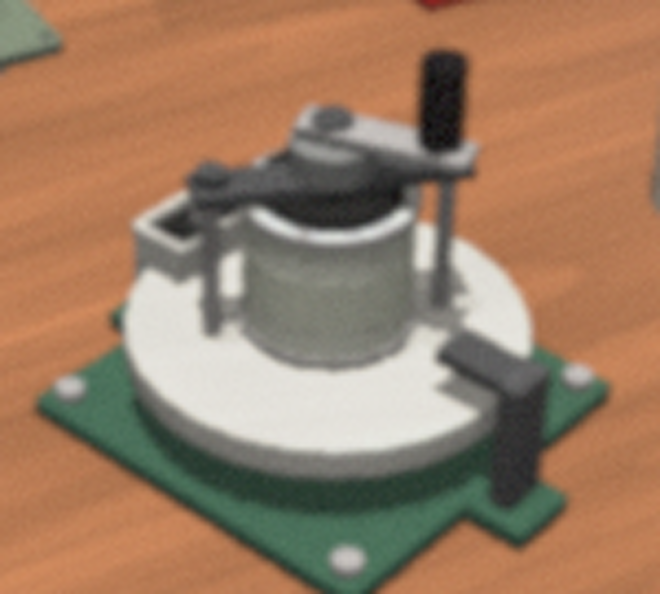

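```bash
cat > h.py <<'E'
import numpy as np, cv2
from workcell import grab_frame, state
def ray(f,u,v,z):
    V=np.array(f["view"]);R=V[:3,:3];t=V[:3,3];c=-R.T@t
    d=R.T@np.array([(u-f["cx"])/f["fx"],(v-f["cy"])/f["fy"],1]); return c+d*(z-c[2])/d[2]
def proj(f,p):
    V=np.array(f["view"]);q=V[:3,:3]@np.array(p,float)+V[:3,3]; return q[0]/q[2]*f["fx"]+f["cx"],q[1]/q[2]*f["fy"]+f["cy"]
E
python3 - <<'E'
from h import *
f=grab_frame("top"); im=f["frame"]; hsv=cv2.cvtColor(im,cv2.COLOR_RGB2HSV)
m=((hsv[...,1]<40)&(hsv[...,2]>150)).astype(np.uint8); m[:140]=0;m[265:]=0;m[:,:205]=0;m[:,330:]=0
c=max(cv2.findContours(m,cv2.RETR_EXTERNAL,cv2.CHAIN_APPROX_NONE)[0],key=cv2.contourArea)
h=cv2.convexHull(c)[:,0]; P=np.array([ray(f,u,v,72)[:2] for u,v in h])
def fit(P):
    A=np.c_[2*P,np.ones(len(P))];s=np.linalg.lstsq(A,(P**2).sum(1),rcond=None)[0];return s[:2],np.sqrt(s[2]+s[:2]@s[:2])
for i in range(6):
    C,r=fit(P); e=abs(np.hypot(*(P-C).T)-r); P=P[e<max(1.5,np.percentile(e,90))]
print("disc",C,r,len(P))
z=lambda u,v:(u/4.8+205-.4,v/4.8+140-.4)
B=[ray(f,*z(*p),14)[:2] for p in [(85,194),(410,94),(514,418),(184,521)]]; print(B,np.mean(B,0))
e=(B[1]-B[2]); print("dir",np.degrees(np.arctan2(*( (B[1]-B[2])+(B[0]-B[3]))[::-1])))
for n,p,zz in [("ptr outer",(225,70),106),("ptr nose",(257,138),106),("grip top",(216,162),271),("catch top",(262,393),106),("post1",(172,240),183),("post2",(408,315),183),("axis",(290,270),214)]:
    q=ray(f,*z(*p),zz)[:2]; d=q-C; print(n,q,np.hypot(*d),np.degrees(np.arctan2(d[1],d[0])))
s=grab_frame("scene")
z2=lambda u,v:(u/4.4+230-.4,v/4.4+175-.4)
for n,p,zz in [("grip top",(444,62),271),("grip bot",(441,140),215)]:
    q=ray(s,*z2(*p),zz)[:2]; d=q-C; print(n,q,np.hypot(*d),np.degrees(np.arctan2(d[1],d[0])))
for n,u,v,zz in [("jar",403,182,90),("can",141,221,170)]: print(n,ray(f,u,v,zz)[:2])
E
```

```text
disc [596.28915392  49.8930888 ] 123.25853691319327 31
[array([669.2540009 , 194.63668945]), array([741.10041067, -20.704468  ]), array([525.50269063, -93.42947813]), array([453.37779613, 122.79562885])] [597.30872458  50.82459305]
dir 18.52351258554813
ptr outer [735.4554309   96.67032584] 146.8174463444191 18.578773418732343
ptr nose [692.76069677  75.57637861] 99.83180833308775 14.907874015718859
grip top [649.39693234  88.06859612] 65.40493473269011 35.70974416792532
catch top [533.2169317   68.61023636] 65.79085673096758 163.47135551157177
post1 [617.42212008 119.47385112] 72.71921853209842 73.10549260154397
post2 [575.96237667 -19.78258563] 72.58014522035654 -106.26377074889879
axis [597.43301779  48.56679035] 1.7514257329663538 -49.22392827369042
grip top [648.66672776  87.91616535] 64.72375599956301 35.97747044590235
grip bot [642.37530309  93.89876876] 63.7215270855786 43.677117297506996
jar [ 662.55101556 -363.29251709]
can [524.10795515 399.36090121]
```

```bash
python3 -m creep '[[0,0,0,-40,0,0,-9.4],[0,0,0,-40,0,0,-9.4],[0,-20,-20,0,0,0,0],[0,-40,-40,0,0,0,0],[0,-40,-40,0,0,0,0]]' 25
python3 -m creep '[[0,-45,-44,0,0,0,0],[0,-45,-44,0,0,0,0],[0,-45,-44,0,0,0,0],[0,-45,-44,0,0,0,0],[0,-45,-44,0,0,0,0]]'
python3 -m creep '[[0,-45,-44,0,0,0,0],[0,-45,-44,0,0,0,0],[0,-30,-28,0,0,0,0],[0,-19.5,-20,0,0,0,0],[0,0,0,0,0,0,0]]'
python3 - <<'E'
from h import *
s=state(); print(s["time_s"],s["qpos"],s["ee_pos"],s["ee_rot"],s["force"])
for n in("scene","top"):
    f=grab_frame(n); im=f["frame"].copy()
    cv2.imwrite(f"pics/{n}1.png",cv2.resize(im[130:330,180:400] if n=="scene" else im[100:300,160:380],None,fx=3,fy=3)[:,:,::-1])
E
```

```text
time_s: 0.82
ee_pos: [285.9, 443.4, 293.8]
ee_rot: [-180.0, 0.0, -179.9]
force: [0.1, 0.1, 0.5]
gripper_width: 91.0
time_s: 1.45
ee_pos: [509.9, 224.4, 293.9]
ee_rot: [180.0, 0.0, -180.0]
force: [0.8, 0.9, -0.4]
gripper_width: 91.3
time_s: 2.08
ee_pos: [648.5, 89.1, 292.7]
ee_rot: [-180.0, -0.1, 179.9]
force: [-0.1, 0.9, 0.1]
gripper_width: 91.7
2.075 [ 6.81847694e+00  2.39786498e+01  6.98004453e+01 -6.79602297e-03
  8.63048411e+01 -8.30508340e+01] [648.45655087  89.07776197 292.73461429] [-1.79983113e+02 -8.24991698e-02  1.79869742e+02] [-0.05078058  0.88108855  0.14385393]
```

View pics/scene1.png

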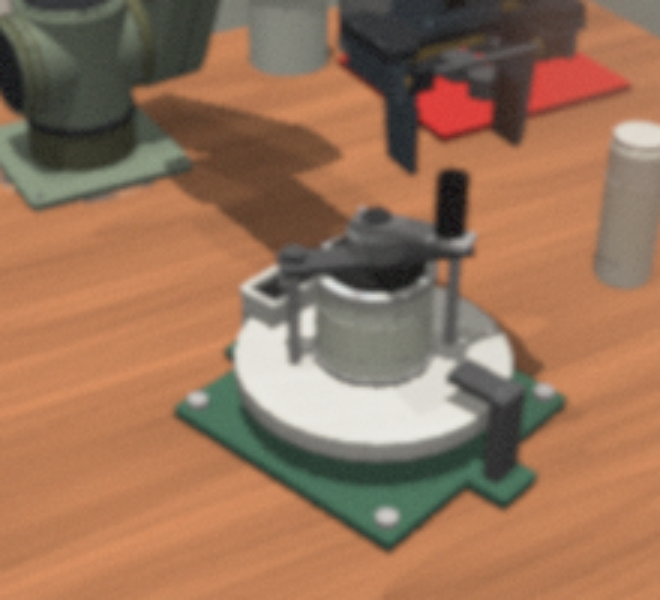

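View pics/top1.png

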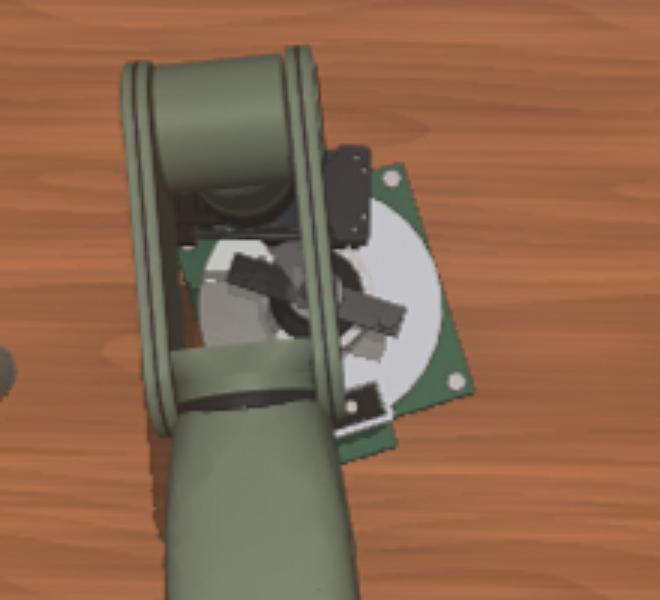

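```bash
cat >> h.py <<'E'
C=np.array([597.,50.]); PD=18.5
def bridge(f,name=None,thr=75):
    # rectify plane z=181 around axis, 1px=1mm... dark pixels in ring
    g=f["frame"].max(2).astype(np.float32)
    n=110; xs=np.arange(-n,n+1)
    X,Y=np.meshgrid(xs,xs); 
    def rect(z):
        P=np.stack([X+C[0],Y+C[1],0*X+z],-1).reshape(-1,3); V=np.array(f["view"]); q=P@V[:3,:3].T+V[:3,3]
        u=(q[:,0]/q[:,2]*f["fx"]+f["cx"]).reshape(X.shape).astype(np.float32); v=(q[:,1]/q[:,2]*f["fy"]+f["cy"]).reshape(X.shape).astype(np.float32)
        return cv2.remap(f["frame"],u,v,cv2.INTER_LINEAR)
    a=rect(181); g=a.max(2); R=np.hypot(X,Y); T=np.arctan2(Y,X)
    m=(g<thr)&(R>58)&(R<84)
    # contact: catch on z=106
    b=rect(106); g2=b.max(2); k=(g2<thr)&(R>58)&(R<82)
    if name: cv2.imwrite(name,cv2.resize(np.hstack([a,b])[::-1,:,::-1],None,fx=1.7,fy=1.7))
    s=np.sum(m*np.exp(2j*T)); br=np.degrees(np.angle(s))/2
    return br, abs(s)/max(1,m.sum()), int(m.sum())
E
python3 -m creep '[[0,0,0,30,0,0,0],[0,0,0,28,0,0,0],[0,0,0,10,0,0,0],[1,0,0,0,0,0,0],[1,0,0,0,0,0,0]]' 25
python3 -m creep '[[1,0,0,0,0,0,0],[1,0,0,0,0,0,0],[1,0,0,0,0,0,0]]'
python3 - <<'E'
from h import *
s=state(); print(s["time_s"],s["ee_pos"],s["ee_rot"],s["force"],s["gripper_width"])
f=grab_frame("scene"); print(bridge(f,"pics/r2.png"),"expect 73.4")
cv2.imwrite("pics/s2.png",cv2.resize(f["frame"][100:310,200:400],None,fx=2.8,fy=2.8)[:,:,::-1])
E
```

```text
time_s: 2.8
ee_pos: [648.1, 91.1, 227.5]
ee_rot: [180.0, 0.1, -180.0]
force: [-0.6, 0.6, 0.3]
gripper_width: 73.9
time_s: 3.18
ee_pos: [647.7, 90.6, 226.2]
ee_rot: [180.0, 0.0, -180.0]
force: [0.1, 0.6, -0.1]
gripper_width: 43.9
3.175 [647.67170037  90.64310495 226.197381  ] [ 1.79991826e+02  2.31962134e-02 -1.79986718e+02] [ 0.12526074  0.56454796 -0.134989  ] 43.892559726590214
(np.float64(-85.98156149469516), np.float64(0.773758562597134), 2168) expect 73.4
```

```bash
python3 - <<'E'
import numpy as np
def rows(phi,steps,R=65.3):
    p=np.array([np.cos(phi),np.sin(phi)])*65.15 if 0 else None
    cur=np.array([52.6,38.4]); a=np.radians(36.1)
    for st in steps:
        a+=np.radians(st); n=R*np.array([np.cos(a),np.sin(a)]); d=n-cur; r=[round(-d[0],1),round(d[1],1)]
        cur=cur+np.array([-r[0],r[1]]); print(f"[1,{r[0]},{r[1]},0,0,0,0] ->{np.degrees(a):.1f}")
rows(0,[5,13.9]+[22.5]*16)
E
```

```text
[1,3.4,4.5,0,0,0,0] ->41.1
[1,11.7,10.6,0,0,0,0] ->55.0
[1,23.4,10.3,0,0,0,0] ->77.5
[1,25.4,0.5,0,0,0,0] ->100.0
[1,23.8,-9.2,0,0,0,0] ->122.5
[1,18.4,-17.6,0,0,0,0] ->145.0
[1,10.3,-23.4,0,0,0,0] ->167.5
[1,0.5,-25.4,0,0,0,0] ->190.0
[1,-9.2,-23.8,0,0,0,0] ->212.5
[1,-17.6,-18.4,0,0,0,0] ->235.0
[1,-23.4,-10.3,0,0,0,0] ->257.5
[1,-25.4,-0.5,0,0,0,0] ->280.0
[1,-23.8,9.2,0,0,0,0] ->302.5
[1,-18.4,17.6,0,0,0,0] ->325.0
[1,-10.3,23.4,0,0,0,0] ->347.5
[1,-0.5,25.4,0,0,0,0] ->370.0
[1,9.2,23.8,0,0,0,0] ->392.5
[1,17.6,18.4,0,0,0,0] ->415.0
```

View pics/s2.png

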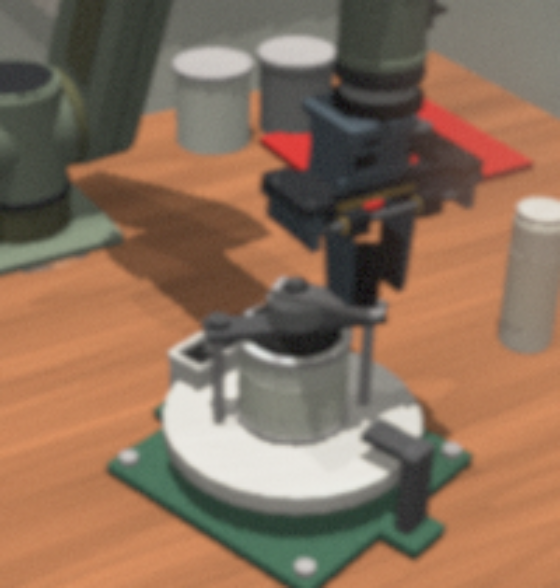

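View pics/r2.png

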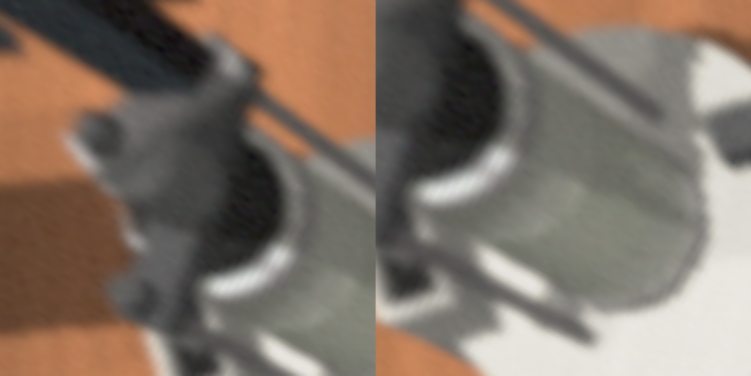

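```bash
python3 -m creep '[[1,-1.9,-2.3,0,0,0,0],[1,0,0,0,0,0,0],[1,0,0,0,0,0,0],[1,0,0,0,0,0,0]]' 25
python3 - <<'E'
from h import *
s=state(); print(s["time_s"],s["ee_pos"],s["ee_rot"],s["force"],s["gripper_width"])
f=grab_frame("scene")
cv2.imwrite("pics/s3.png",cv2.resize(f["frame"][150:290,230:370],None,fx=4,fy=4)[:,:,::-1])
E
```

```text
time_s: 3.72
ee_pos: [649.6, 88.5, 226.0]
ee_rot: [180.0, 0.0, -180.0]
force: [-0.3, 0.4, -0.1]
gripper_width: 27.9
3.725 [649.62033478  88.45122727 225.9959835 ] [ 1.79986361e+02  1.97496752e-02 -1.79983452e+02] [-0.33563806  0.39325141 -0.1072535 ] 27.92315297768868
```

View pics/s3.png

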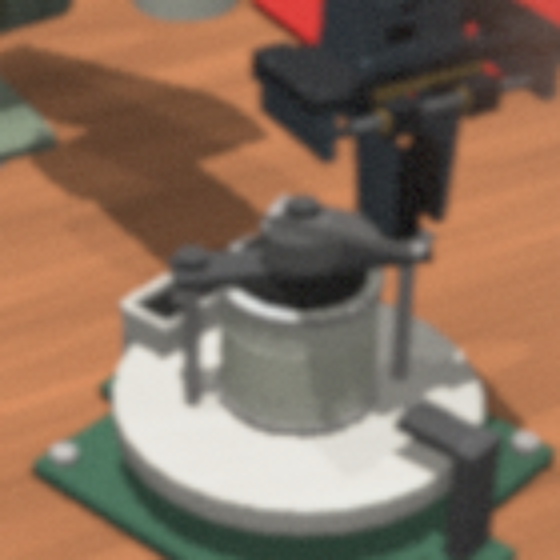

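```bash
cat >> h.py <<'E'
import json,sys
def snap(tag):
    s=state(); f=grab_frame("scene"); d=s["ee_pos"][:2]-C
    F=s["force"]; print(tag,"t",round(s["time_s"],3),"phi",np.round(np.degrees(np.arctan2(d[1],d[0]))%360,1),"r",round(float(np.hypot(*d)),1),"z",round(float(s["ee_pos"][2]),1),"F",np.round(F,1),"w",round(float(s["gripper_width"]),1))
    cv2.imwrite(f"pics/f_{tag}.png",f["frame"][:,:,::-1])
def mont(tags,name):
    L=[cv2.resize(cv2.imread(f"pics/f_{t}.png")[175:275,250:360],(264,240),interpolation=cv2.INTER_CUBIC) for t in tags]
    while len(L)%3: L.append(np.zeros_like(L[0]))
    cv2.imwrite(name,np.vstack([np.hstack(L[i:i+3]) for i in range(0,len(L),3)]))
def pang(u,v,i,z=181,f=[467.464,275.016,211.609]):
    # montage pixel -> angle
    pass
E
python3 -m creep '[[1,3.4,4.5,0,0,0,0],[1,11.7,10.6,0,0,0,0],[1,23.4,10.3,0,0,0,0],[1,25.4,0.5,0,0,0,0],[1,23.8,-9.2,0,0,0,0]]' >/dev/null
python3 -c 'from h import *;snap("a1")'
python3 -m creep '[[1,18.4,-17.6,0,0,0,0],[1,10.3,-23.4,0,0,0,0],[1,0.5,-25.4,0,0,0,0],[1,-9.2,-23.8,0,0,0,0],[1,-17.6,-18.4,0,0,0,0]]' >/dev/null
python3 -c 'from h import *;snap("a2");mont(["a1","a2"],"pics/m1.png")'
```

```text
a1 t 4.4 phi 123.3 r 66.3 z 226.0 F [ 4.9 -6.8 -0.8] w 27.3
a2 t 5.075 phi 233.9 r 64.8 z 226.0 F [ 5.3  7.7 -2.1] w 27.6
```

View pics/m1.png

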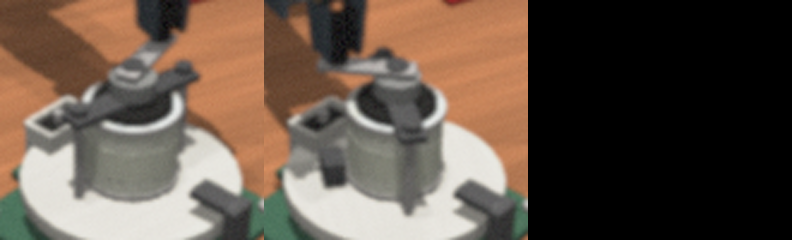

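```bash
cat >> h.py <<'E'
_S=dict(fx=467.46404577323284,fy=467.46404577323284,cx=275.0156432362402,cy=211.6093743846532,view=np.array([[ 4.73028285e-01,8.81015061e-01,-7.53023172e-03,-2.47610840e+02],[4.72740990e-01,-2.61014534e-01,-8.41657513e-01,-1.11220969e+02],[-7.43478445e-01,3.94567961e-01,-5.39959189e-01,1.72810002e+03],[0,0,0,1]]))
def pang(u,v,z=183):
    u=u%264; v=v%240
    q=ray(_S,u/2.4+250-.3,v/2.4+175-.3,z)[:2]-C
    return round(float(np.hypot(*q)),1), round(float(np.degrees(np.arctan2(q[1],q[0]))%360),1)
E
python3 - <<'E'
from h import *
print(pang(78,108),pang(184,68), pang(412,130), "catch top a2",pang(332,152,106))
E
python3 - <<'E'
import numpy as np
def rows(cur,a,steps,R=65.0):
    cur=np.array(cur)
    for st in steps:
        a+=np.radians(st); n=R*np.array([np.cos(a),np.sin(a)]); d=n-cur; r=[round(-d[0],1),round(d[1],1)]
        cur=cur+np.array([-r[0],r[1]]); print(f"[1,{r[0]},{r[1]},0,0,0,0] ->{np.degrees(a):.1f}")
rows([65.3*np.cos(np.radians(235)),65.3*np.sin(np.radians(235))],np.radians(235),[22.5]*17)
E
```

```text
(66.4, 268.5) (77.0, 101.2) (72.1, 341.0) catch top a2 (70.0, 243.6)
[1,-23.4,-10.0,0,0,0,0] ->257.5
[1,-25.3,-0.5,0,0,0,0] ->280.0
[1,-23.7,9.2,0,0,0,0] ->302.5
[1,-18.3,17.5,0,0,0,0] ->325.0
[1,-10.2,23.2,0,0,0,0] ->347.5
[1,-0.6,25.4,0,0,0,0] ->370.0
[1,9.2,23.6,0,0,0,0] ->392.5
[1,17.6,18.3,0,0,0,0] ->415.0
[1,23.2,10.2,0,0,0,0] ->437.5
[1,25.3,0.6,0,0,0,0] ->460.0
[1,23.7,-9.2,0,0,0,0] ->482.5
[1,18.3,-17.5,0,0,0,0] ->505.0
[1,10.2,-23.2,0,0,0,0] ->527.5
[1,0.6,-25.4,0,0,0,0] ->550.0
[1,-9.2,-23.6,0,0,0,0] ->572.5
[1,-17.6,-18.4,0,0,0,0] ->595.0
[1,-23.2,-10.2,0,0,0,0] ->617.5
```

```bash

python3 -m creep '[[1,-23.4,-10,0,0,0,0],[1,-25.3,-0.5,0,0,0,0],[1,-23.7,9.2,0,0,0,0],[1,-18.3,17.5,0,0,0,0],[1,-10.2,23.2,0,0,0,0]]' >/dev/null
python3 -c 'from h import *;snap("a3")'
python3 -m creep '[[1,-0.6,25.4,0,0,0,0],[1,9.2,23.6,0,0,0,0],[1,17.6,18.3,0,0,0,0],[1,23.2,10.2,0,0,0,0],[1,25.3,0.6,0,0,0,0]]' >/dev/null
python3 -c 'from h import *;snap("a4")'
python3 -m creep '[[1,23.7,-9.2,0,0,0,0],[1,18.3,-17.5,0,0,0,0],[1,10.2,-23.2,0,0,0,0],[1,0.6,-25.4,0,0,0,0],[1,-9.2,-23.6,0,0,0,0]]' >/dev/null
python3 -c 'from h import *;snap("a5");mont(["a2","a3","a4","a5"],"pics/m2.png")'
```

```text
a3 t 5.75 phi 348.1 r 64.5 z 225.9 F [-2.8  0.5  2.1] w 27.6
a4 t 6.425 phi 101.5 r 66.2 z 225.9 F [ 2.4 -6.5  1.6] w 27.8
a5 t 7.1 phi 211.4 r 65.2 z 226.0 F [ 6.9  5.  -3.3] w 27.4
```

View pics/m2.png

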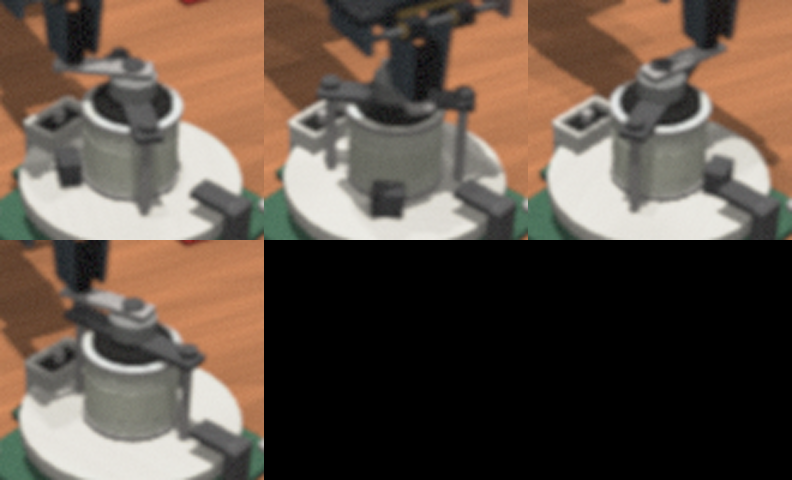

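```bash
python3 - <<'E'
from h import *
print("a2",pang(148,130),pang(68,150,106),"a3",pang(329,83),pang(463,97),pang(387,184,106),"a4",pang(638,130),pang(718,162,106),"a5",pang(190,355),pang(75,310))
E
```

```text
a2 (72.1, 341.0) (70.0, 240.5) a3 (75.4, 226.9) (70.7, 53.5) (62.0, 320.9) a4 (75.8, 310.8) (67.2, 42.4) a5 (72.2, 23.9) (77.0, 204.9)
```

```bash

python3 -m creep '[[1,-17.6,-18.3,0,0,0,0],[1,-23.2,-10.2,0,0,0,0],[1,-25.3,-0.6,0,0,0,0],[1,-23.7,9.2,0,0,0,0]]' >/dev/null
python3 -m creep '[[1,-18.3,17.5,0,0,0,0],[1,-10.2,23.2,0,0,0,0],[1,-0.6,25.4,0,0,0,0],[1,9.2,23.6,0,0,0,0]]' >/dev/null
python3 -c 'from h import *;snap("b1")'
python3 -m creep '[[1,17.6,18.3,0,0,0,0],[1,23.2,10.2,0,0,0,0],[1,25.3,0.6,0,0,0,0],[1,23.7,-9.2,0,0,0,0]]' >/dev/null
python3 -m creep '[[1,18.3,-17.5,0,0,0,0],[1,10.2,-23.2,0,0,0,0],[1,0.6,-25.4,0,0,0,0],[1,-9.2,-23.6,0,0,0,0]]' >/dev/null
python3 -c 'from h import *;snap("b2")'
python3 -m creep '[[1,-17.6,-18.3,0,0,0,0],[1,-23.2,-10.2,0,0,0,0],[1,-25.3,-0.6,0,0,0,0],[1,-23.7,9.2,0,0,0,0]]' >/dev/null
python3 -m creep '[[1,-18.3,17.5,0,0,0,0],[1,-10.2,23.2,0,0,0,0],[1,-0.6,25.4,0,0,0,0],[1,9.2,23.6,0,0,0,0]]' >/dev/null
python3 -c 'from h import *;snap("b3");mont(["b1","b2","b3"],"pics/m3.png")'
```

```text
b1 t 8.15 phi 34.3 r 65.3 z 225.9 F [-3.8 -2.6  2.6] w 27.6
b2 t 9.2 phi 211.5 r 65.1 z 226.0 F [ 6.6  4.9 -4.1] w 27.6
b3 t 10.25 phi 34.2 r 65.3 z 226.0 F [-2.7 -2.6  3.1] w 27.3
```

View pics/m3.png

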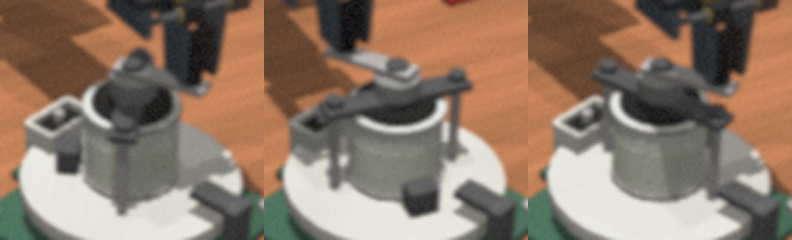

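```bash
python3 - <<'E'
from h import *
print("b1",pang(124,132),pang(68,150,106),"b2",pang(331,101),pang(458,74),pang(421,183,106),"b3",pang(604,72),pang(719,116))
E
```

```text
b1 (75.6, 321.8) (70.0, 240.5) b2 (72.7, 254.7) (78.1, 89.4) (64.4, 354.2) b3 (73.7, 207.1) (74.1, 23.2)
```

```bash

python3 -m creep '[[1,17.6,18.3,0,0,0,0],[1,23.2,10.2,0,0,0,0],[1,25.3,0.6,0,0,0,0],[1,23.7,-9.2,0,0,0,0]]' >/dev/null
python3 -m creep '[[1,18.3,-17.5,0,0,0,0],[1,10.2,-23.2,0,0,0,0],[1,0.6,-25.4,0,0,0,0],[1,-9.2,-23.6,0,0,0,0]]' >/dev/null
python3 -m creep '[[1,-17.6,-18.3,0,0,0,0],[1,-23.2,-10.2,0,0,0,0],[1,-25.3,-0.6,0,0,0,0],[1,-23.7,9.2,0,0,0,0]]' >/dev/null
python3 -m creep '[[1,-18.3,17.5,0,0,0,0],[1,-10.2,23.2,0,0,0,0],[1,-0.6,25.4,0,0,0,0],[1,9.2,23.6,0,0,0,0]]' >/dev/null
python3 -c 'from h import *;snap("c1")'
python3 -m creep '[[1,17.6,18.3,0,0,0,0],[1,23.2,10.2,0,0,0,0],[1,25.3,0.6,0,0,0,0],[1,23.7,-9.2,0,0,0,0]]' >/dev/null
python3 -m creep '[[1,18.3,-17.5,0,0,0,0],[1,10.2,-23.2,0,0,0,0],[1,0.6,-25.4,0,0,0,0],[1,-9.2,-23.6,0,0,0,0]]' >/dev/null
python3 -m creep '[[1,-17.6,-18.3,0,0,0,0],[1,-23.2,-10.2,0,0,0,0],[1,-25.3,-0.6,0,0,0,0],[1,-23.7,9.2,0,0,0,0]]' >/dev/null
python3 -m creep '[[1,-18.3,17.5,0,0,0,0],[1,-10.2,23.2,0,0,0,0],[1,-0.6,25.4,0,0,0,0],[1,9.2,23.6,0,0,0,0]]' >/dev/null
python3 -c 'from h import *;snap("c2")'
python3 -m creep '[[1,17.6,18.3,0,0,0,0],[1,23.2,10.2,0,0,0,0],[1,25.3,0.6,0,0,0,0],[1,23.7,-9.2,0,0,0,0]]' >/dev/null
python3 -m creep '[[1,18.3,-17.5,0,0,0,0],[1,10.2,-23.2,0,0,0,0],[1,0.6,-25.4,0,0,0,0],[1,-9.2,-23.6,0,0,0,0]]' >/dev/null
python3 -c 'from h import *;snap("c3");mont(["c1","c2","c3"],"pics/m4.png")'
```

```text
c1 t 12.3 phi 34.1 r 65.3 z 226.0 F [-3.3 -3.1  2.6] w 27.2
c2 t 14.35 phi 34.2 r 65.3 z 225.9 F [-2.1 -2.7  1.7] w 27.7
c3 t 15.4 phi 211.6 r 65.2 z 226.0 F [ 7.5  4.6 -4.3] w 27.6
```

View pics/m4.png

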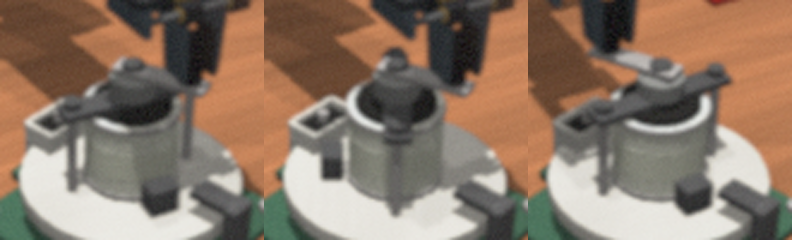

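```bash
python3 - <<'E'
from h import *
print("c1",pang(68,100),pang(195,88),pang(159,183,106),"c2",pang(398,132),pang(331,155,106),"c3",pang(600,106),pang(716,71),pang(692,180,106))
E
```

```text
c1 (71.2, 253.4) (67.9, 68.2) (65.2, 356.0) c2 (74.6, 329.6) (71.6, 248.1) c3 (70.6, 263.4) (76.2, 95.7) (63.3, 2.6)
```

```bash

python3 -m creep '[[1,-17.6,-18.3,0,0,0,0],[1,-23.2,-10.2,0,0,0,0],[1,-25.3,-0.6,0,0,0,0],[1,-23.7,9.2,0,0,0,0]]' >/dev/null
python3 -m creep '[[1,-18.3,17.5,0,0,0,0],[1,-10.2,23.2,0,0,0,0],[1,-0.6,25.4,0,0,0,0],[1,9.2,23.6,0,0,0,0]]' >/dev/null
python3 -m creep '[[1,17.6,18.3,0,0,0,0],[1,23.2,10.2,0,0,0,0],[1,25.3,0.6,0,0,0,0],[1,23.7,-9.2,0,0,0,0]]' >/dev/null
python3 -m creep '[[1,18.3,-17.5,0,0,0,0],[1,10.2,-23.2,0,0,0,0],[1,0.6,-25.4,0,0,0,0],[1,-9.2,-23.6,0,0,0,0]]' >/dev/null
python3 -m creep '[[1,-17.6,-18.3,0,0,0,0],[1,-23.2,-10.2,0,0,0,0],[1,-25.3,-0.6,0,0,0,0],[1,-23.7,9.2,0,0,0,0]]' >/dev/null
python3 -c 'from h import *;snap("d1")'
python3 -m creep '[[1,-9.8,7.7,0,0,0,0],[1,0,0,0,0,0,0],[1,0,0,0,0,0,0],[1,0,0,0,0,0,0],[1,0,0,0,0,0,0]]' >/dev/null
python3 -m creep '[[1,0,0,0,0,0,0],[1,0,0,0,0,0,0],[1,0,0,0,0,0,0]]' >/dev/null
python3 -c 'from h import *;snap("d2")'
python3 -c 'from h import *;snap("d3");mont(["d1","d2","d3"],"pics/m5.png")'
```

```text
d1 t 17.95 phi 302.2 r 64.1 z 225.9 F [-3.1  2.7  3.2] w 27.9
d2 t 19.0 phi 313.4 r 64.2 z 225.9 F [-3.6  4.   2.7] w 27.5
d3 t 19.05 phi 313.5 r 64.1 z 225.9 F [-4.4  3.9  2.1] w 27.9
```

View pics/m5.png

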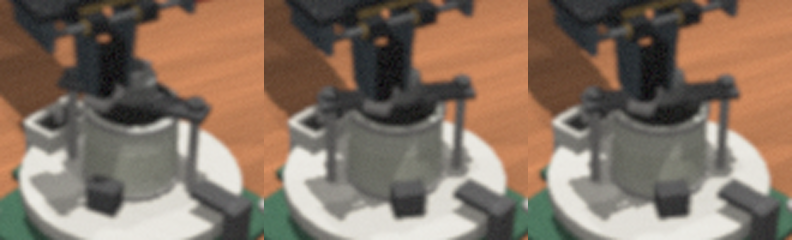

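```bash
python3 - <<'E'
from h import *
print("d1",pang(72,84),pang(202,106),pang(105,183,106));print("d2",pang(326,94),pang(465,83),pang(406,184,106))
im=cv2.imread("pics/f_d3.png")[180:285,250:360]; cv2.imwrite("pics/d3z.png",cv2.resize(im,None,fx=5.6,fy=5.6,interpolation=cv2.INTER_CUBIC))
E
```

```text
d1 (67.5, 226.9) (76.4, 40.7) (66.5, 304.2)
d2 (76.2, 243.7) (77.1, 75.0) (61.7, 339.7)
```

View pics/d3z.png

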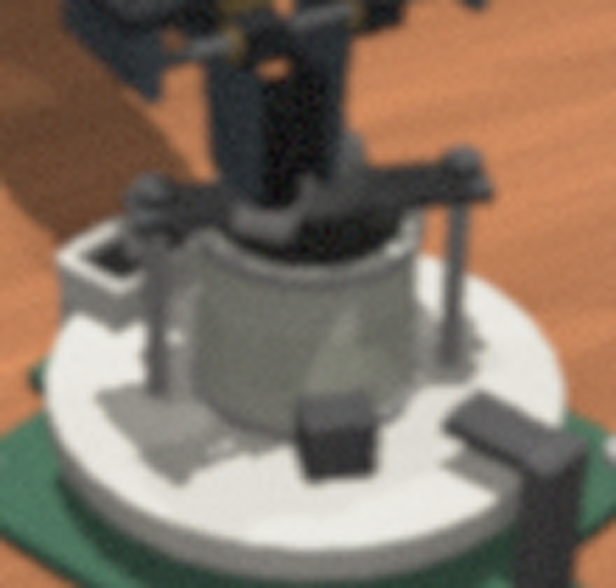

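```bash
python3 - <<'E'
from h import *
def q(u,v,z):
    p=ray(_S,u/5.6+250-.4,v/5.6+180-.4,z)[:2]; d=p-C; return p.round(1),round(float(np.hypot(*d)),1),round(float(np.degrees(np.arctan2(d[1],d[0]))),1)
L=q(158,393,72);R=q(455,372,72);print("bases",L,R); e=R[0]-L[0]; print("bridge dir",np.degrees(np.arctan2(e[1],e[0])))
L=q(152,188,185);R=q(463,160,185);print("tops",L,R); e=R[0]-L[0]; print("bridge dir",np.degrees(np.arctan2(e[1],e[0])))
print("catch top",q(337,413,106),"face bottom corners",q(310,480,72),q(373,473,72),"top outer corners",q(308,437,106),q(374,430,106))
print("nose inner top edge corners",q(448,427,106),q(484,396,106),"outer",q(543,478,106),q(585,440,106))
E
```

```text
Traceback (most recent call last):
NameError: name '_S' is not defined
```

```bash
python3 - <<'E'
from h import *
import h
_S=h._S
def q(u,v,z):
    p=ray(_S,u/5.6+250-.4,v/5.6+180-.4,z)[:2]; d=p-C; return p.round(1),round(float(np.hypot(*d)),1),round(float(np.degrees(np.arctan2(d[1],d[0]))),1)
L=q(158,393,72);R=q(455,372,72);print("bases",L,R); e=R[0]-L[0]; print("bridge dir",np.degrees(np.arctan2(e[1],e[0])))
L=q(152,188,185);R=q(463,160,185);print("tops",L,R); e=R[0]-L[0]; print("bridge dir",np.degrees(np.arctan2(e[1],e[0])))
print("catch top",q(337,413,106),"face bottom corners",q(310,480,72),q(373,473,72),"top outer corners",q(308,437,106),q(374,430,106))
print("nose inner top edge corners",q(448,427,106),q(484,396,106),"outer",q(543,478,106),q(585,440,106))
E
```

```text
bases (array([571.5, -16.6]), 71.3, -110.9) (array([626.2, 117.6]), 73.7, 66.6)
bridge dir 67.82416161080853
tops (array([564.6, -15.5]), 73.0, -116.3) (array([613.5, 122.9]), 74.8, 77.2)
bridge dir 70.54047828512837
catch top (array([663. ,  26.3]), 70.1, -19.8) face bottom corners (array([662.8,  13.2]), 75.4, -29.2) (array([672.4,  41.2]), 75.9, -6.6) top outer corners (array([671.6,   5.7]), 86.8, -30.7) (array([681.6,  34.3]), 86.0, -10.5)
nose inner top edge corners (array([695.7,  64.7]), 99.8, 8.5) (array([684.6,  91.9]), 97.1, 25.6) outer (array([745.9,  81. ]), 152.1, 11.7) (array([733., 113.]), 149.9, 24.9)
```

```bash
python3 - <<'E'
from h import *
import h
s=state()["ee_pos"]; 
a=np.radians(313.5); cur=65*np.array([np.cos(a),np.sin(a)]); print(cur, s[:2]-C)
for i in range(12):
    a+=np.radians(14.3); n=65*np.array([np.cos(a),np.sin(a)]); d=n-cur; r=[round(-d[0],1),round(d[1],1)]; cur=cur+[-r[0],r[1]]; print(r,round(np.degrees(a)-360,1))
E
```

```text
[ 44.74304742 -47.14933412] [ 44.10900064 -46.60988581]
[np.float64(-10.3), np.float64(12.5)] -32.2
[np.float64(-6.8), np.float64(14.7)] -17.9
[np.float64(-3.0), np.float64(15.9)] -3.6
[np.float64(1.0), np.float64(16.1)] 10.7
[np.float64(4.9), np.float64(15.4)] 25.0
[np.float64(8.6), np.float64(13.7)] 39.3
[np.float64(11.8), np.float64(11.2)] 53.6
[np.float64(14.1), np.float64(7.9)] 67.9
[np.float64(15.6), np.float64(4.1)] 82.2
[np.float64(16.2), np.float64(0.2)] 96.5
[np.float64(15.7), np.float64(-3.8)] 110.8
[np.float64(14.3), np.float64(-7.6)] 125.1
```

```bash

python3 -m creep '[[1,-10.3,12.5,0,0,0,0],[1,-6.8,14.7,0,0,0,0],[1,-3,15.9,0,0,0,0],[1,1,16.1,0,0,0,0],[1,4.9,15.4,0,0,0,0]]' >/dev/null
python3 -m creep '[[1,8.6,13.7,0,0,0,0],[1,0,0,0,0,0,0],[1,0,0,0,0,0,0],[1,0,0,0,0,0,0],[1,0,0,0,0,0,0]]' >/dev/null
python3 -m creep '[[1,0,0,0,0,0,0]]' >/dev/null
python3 - <<'E'
from h import *
snap("e1")
im=cv2.imread("pics/f_e1.png")[180:285,250:360]; cv2.imwrite("pics/e1z.png",cv2.resize(im,None,fx=5.6,fy=5.6,interpolation=cv2.INTER_CUBIC))
E
```

```text
e1 t 20.475 phi 39.0 r 65.2 z 226.0 F [-0.4  0.9  0.8] w 27.5
```

View pics/e1z.png

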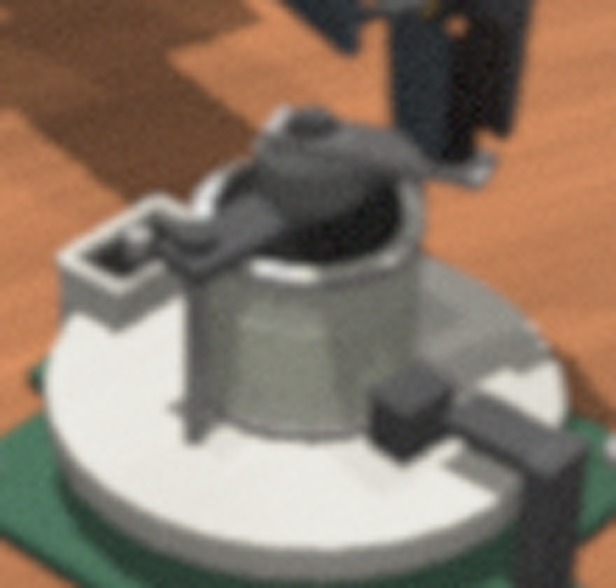

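```bash
cat >> h.py <<'E'
def q(u,v,z,k=5.6):
    p=ray(_S,u/k+250-.4,v/k+180-.4,z)[:2]; d=p-C; return p.round(1),round(float(np.hypot(*d)),1),round(float(np.degrees(np.arctan2(d[1],d[0]))),1)
E
python3 - <<'E'
import h
q=h.q
print("base",q(200,436,72)); print("post top",q(200,240,185))
print("catch top corners: nearleft",q(374,408,106),"outer",q(404,426,106)," right",q(450,392,106)," back",q(414,370,106))
E
```

```text
base (array([610.2, -15.2]), 66.5, -78.6)
post top (array([612.5, -17. ]), 68.8, -77.0)
catch top corners: nearleft (array([667.9,  43. ]), 71.3, -5.6) outer (array([685.6,  47.7]), 88.6, -1.5)  right (array([674.6,  80. ]), 83.2, 21.1)  back (array([652.6,  74.7]), 60.8, 24.0)
```

```bash

python3 -m creep '[[1,13.3,12.3,0,0,0,0],[1,16.2,8.1,0,0,0,0],[1,0,0,0,0,0,0],[1,0,0,0,0,0,0],[1,0,0,0,0,0,0]]' >/dev/null
python3 -m creep '[[1,0,0,0,0,0,0]]' >/dev/null
python3 - <<'E'
from h import *
snap("e2")
im=cv2.imread("pics/f_e2.png")[180:285,250:360]; cv2.imwrite("pics/e2z.png",cv2.resize(im,None,fx=5.6,fy=5.6,interpolation=cv2.INTER_CUBIC))
f=grab_frame("top"); cv2.imwrite("pics/e2t.png",cv2.resize(f["frame"][140:265,205:330],None,fx=4.8,fy=4.8,interpolation=cv2.INTER_CUBIC)[:,:,::-1])
E
```

```text
e2 t 21.275 phi 71.0 r 65.6 z 226.0 F [ 1.4  2.9 -0.2] w 27.7
```

View pics/e2z.png

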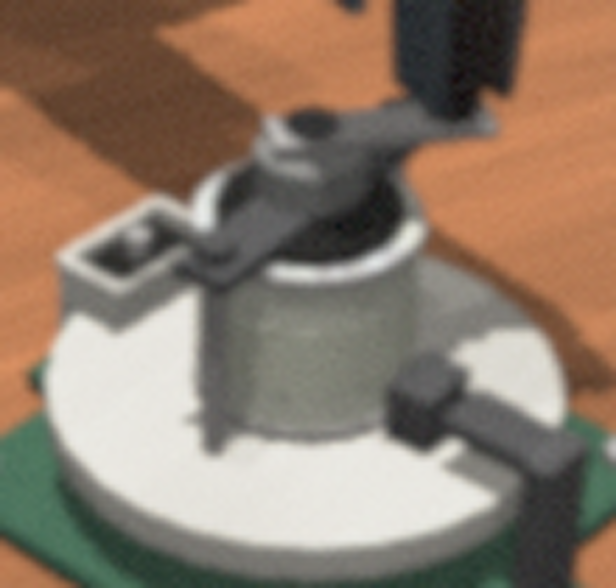

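View pics/e2t.png

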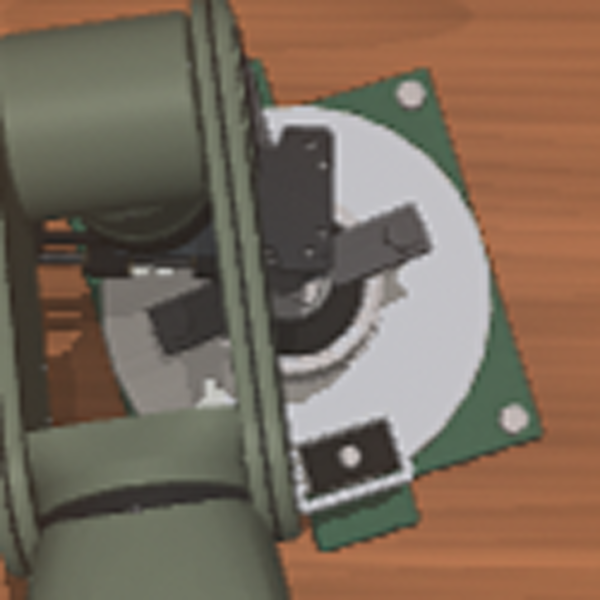

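```bash
python3 - <<'E'
from h import *
f=grab_frame("top")
Z=lambda u,v,z:ray(f,u/4.8+204.6,v/4.8+139.6,z)[:2]
r=(Z(416,203,181)+Z(433,247,181))/2; l=(Z(148,312,181)+Z(170,357,181))/2
d=l-r; print(l,r,np.hypot(*d),"catch",np.degrees(np.arctan2(d[1],d[0]))-90,(l+r)/2)
e=Z(416,203,181)-Z(433,247,181); print(np.degrees(np.arctan2(e[1],e[0])))
e=Z(148,312,181)-Z(170,357,181); print(np.degrees(np.arctan2(e[1],e[0])))
for A,B in [((148,312),(416,203)),((170,357),(433,247))]:
    d=Z(*A,181)-Z(*B,181);print("edge",np.degrees(np.arctan2(d[1],d[0]))-90)
# top0 check of method: bridge corners
q=h=None
import h
print("catch top scene", [h.q(*p,106) for p in [(390,393),(424,411),(466,377),(430,354)]], h.q(214,445,72))
E
```

```text
[561.81539407 125.74856822] [629.52570925 -28.52507404] 168.47861429797032 catch 23.696550012385984 [595.67055166  48.61174709]
22.006829865384915
27.475508688917017
edge 23.435945947364615
edge 23.961471790664774
catch top scene [(array([662. ,  55.5]), 65.2, 4.8), (array([680.7,  61.7]), 84.5, 7.9), (array([668.6,  92.8]), 83.5, 30.9), (array([645.7,  88.1]), 61.9, 38.1)] (array([619.2, -12.8]), 66.6, -70.5)
```

```bash

python3 -m creep '[[0.2,0,0,0,0,0,0],[0.2,0,0,0,0,0,0],[0.2,0,0,0,0,0,0],[0.2,0,0,0,0,0,0],[0.2,0,0,0,0,0,0]]'
python3 -m creep '[[0.2,0,0,-30,0,0,0],[0.2,0,0,-40,0,0,0],[0.2,0,0,-10,0,0,0],[0.2,0,50,0,0,0,0],[0.2,0,50,0,0,0,0]]'
python3 -m creep '[[0.2,0,50,0,0,0,0],[0.2,0,50,0,0,0,0],[0.2,0,20,0,0,0,0],[0.2,0,0,0,0,0,0]]'
python3 - <<'E'
from h import *
snap("g1")
im=cv2.imread("pics/f_g1.png")[180:285,250:360]; cv2.imwrite("pics/g1z.png",cv2.resize(im,None,fx=5.6,fy=5.6,interpolation=cv2.INTER_CUBIC))
f=grab_frame("top"); cv2.imwrite("pics/g1t.png",cv2.resize(f["frame"][140:265,205:330],None,fx=4.8,fy=4.8,interpolation=cv2.INTER_CUBIC)[:,:,::-1])
E
```

```text
time_s: 22.05
ee_pos: [617.6, 111.4, 225.9]
ee_rot: [-180.0, -0.0, -180.0]
force: [0.3, 0.1, -1.0]
gripper_width: 72.1
time_s: 22.68
ee_pos: [617.4, 212.0, 305.1]
ee_rot: [-180.0, -0.1, 179.9]
force: [0.7, -0.3, -0.1]
gripper_width: 73.0
time_s: 23.18
ee_pos: [617.2, 332.2, 304.6]
ee_rot: [-179.9, -0.1, -179.9]
force: [0.3, -0.4, -0.9]
gripper_width: 73.0
g1 t 23.175 phi 85.9 r 282.9 z 304.6 F [ 0.3 -0.4 -0.9] w 73.0
```

View pics/g1t.png

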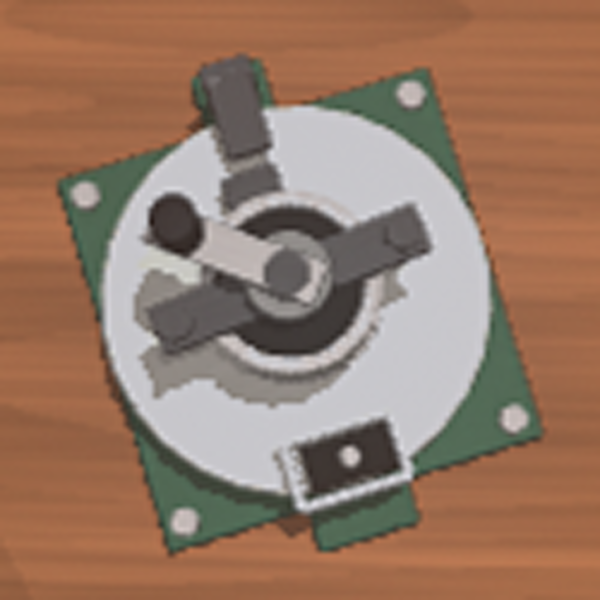

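View pics/g1z.png

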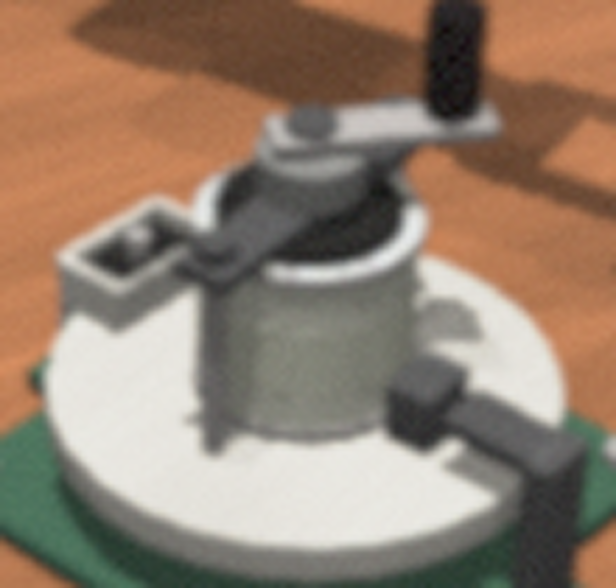

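```bash
python3 - <<'E'
from h import *
f=grab_frame("top"); np.save("g1.npy",f["frame"])
im=f["frame"]
a=cv2.resize(im[148:190,236:278],None,fx=14,fy=14,interpolation=cv2.INTER_CUBIC)
cv2.imwrite("pics/g2t.png",a[:,:,::-1])
# bridge by dark mask: fit min-area rect w/ PCA on pixels in rect region rectified z=181
def rect(im,z,s=4,n=110):
    xs=np.arange(-n*s,n*s+1)/s; X,Y=np.meshgrid(xs,xs); P=np.stack([X+C[0],Y+C[1],0*X+z],-1).reshape(-1,3); V=np.array(f["view"]); q=P@V[:3,:3].T+V[:3,3]
    u=(q[:,0]/q[:,2]*f["fx"]+f["cx"]).reshape(X.shape).astype(np.float32); v=(q[:,1]/q[:,2]*f["fy"]+f["cy"]).reshape(X.shape).astype(np.float32)
    return X,Y,cv2.remap(im,u,v,cv2.INTER_CUBIC)
for nm,I in [("top0",cv2.imread("pics/top0.png")[:,:,::-1].copy()),("g1",im)]:
    X,Y,a=rect(I,181); g=a.max(2); R=np.hypot(X,Y)
    m=((g<118)&(R>56)&(R<90)).astype(np.uint8)
    n,l,st,ce=cv2.connectedComponentsWithStats(m)
    for i in range(1,n):
        if st[i,4]>1500:
            x,y=X[l==i].mean(),Y[l==i].mean(); print(nm,st[i,4],round(x,1),round(y,1),"r",round(np.hypot(x,y),1),round(np.degrees(np.arctan2(y,x)),1))
E
```

```text
top0 36624 -49.5 -21.5 r 53.9 -156.5
top0 19900 64.9 38.2 r 75.3 30.5
top0 14910 18.1 66.8 r 69.2 74.8
g1 13327 25.1 -64.1 r 68.8 -68.6
g1 4685 -55.4 -9.2 r 56.2 -170.6
g1 7258 55.9 26.0 r 61.6 25.0
g1 6531 77.6 27.7 r 82.4 19.6
g1 16293 -29.4 64.0 r 70.4 114.6
g1 14842 29.1 67.8 r 73.8 66.8
```

View pics/g2t.png

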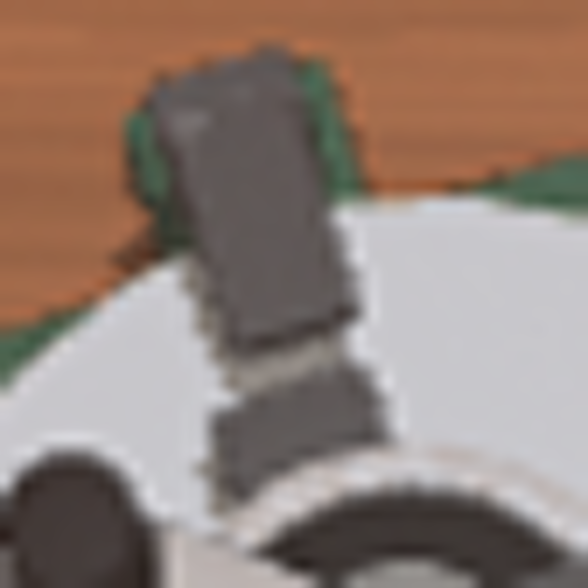

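```bash
python3 - <<'E'
from h import *
f=grab_frame("top")
def B(u,v,z):
    p=ray(f,u/14+235.5,v/14+147.5,z)[:2]; d=p-C; return p.round(1),np.hypot(*d).round(1),np.degrees(np.arctan2(d[1],d[0])).round(1)
print("catch outer mid",B(287,387,106)," corners",B(220,412,106),B(355,362,106)); print("nose end",B(233,338,106),B(355,303,106),"outer",B(150,90,106),B(275,48,106))
# knob now
p=ray(f,(177/4.8+204.6),(213/4.8+139.6),271)[:2]; print("knob",p,p-C)
print(state()["ee_pos"])
E
```

```text
catch outer mid (array([672. ,  81.5]), np.float64(81.4), np.float64(22.8))  corners (array([666.4,  95.7]), np.float64(83.1), np.float64(33.4)) (array([677.7,  67.1]), np.float64(82.5), np.float64(11.9))
nose end (array([682.4,  93.3]), np.float64(95.8), np.float64(26.9)) (array([690.5,  67.4]), np.float64(95.1), np.float64(10.5)) outer (array([735.9, 112.5]), np.float64(152.3), np.float64(24.2)) (array([745.6,  85.9]), np.float64(152.9), np.float64(13.6))
knob [620.82466165 108.64114752] [23.82466165 58.64114752]
[617.89722354 329.77650946 306.17872831]
```

```bash

python3 -m creep '[[0.2,0,-40,0,0,0,0],[0.2,0,-50,0,0,0,0],[0.2,0,-50,0,0,0,0],[0.2,0,-50,0,0,0,0],[0.2,0,-30,0,0,0,0]]' >/dev/null
python3 -m creep '[[0.2,0,0,0,0,0,0],[0.2,0,0,20,0,0,0],[0.2,0,0,40,0,0,0],[0.2,0,0,20,0,0,0],[0.2,0,0,0,0,0,0]]'
python3 -m creep '[[1,0,0,0,0,0,0],[1,0,0,0,0,0,0],[1,0,0,0,0,0,0],[1,0,0,0,0,0,0],[1,0,0,0,0,0,0]]' 20
python3 -m creep '[[1,0,0,0,0,0,0],[1,0,0,0,0,0,0],[1,0,0,0,0,0,0]]' 20
python3 - <<'E'
from h import *
snap("k1")
im=cv2.imread("pics/f_k1.png")[180:285,250:360]; cv2.imwrite("pics/k1z.png",cv2.resize(im,None,fx=5.6,fy=5.6,interpolation=cv2.INTER_CUBIC))
E
```

```text
time_s: 24.62
ee_pos: [616.6, 111.9, 224.4]
ee_rot: [-180.0, -0.2, -180.0]
force: [-0.1, 0.1, 0.8]
gripper_width: 73.2
time_s: 25.25
ee_pos: [617.8, 111.9, 226.2]
ee_rot: [180.0, 0.0, -180.0]
force: [-0.7, -0.5, 0.7]
gripper_width: 27.4
time_s: 25.62
ee_pos: [617.9, 111.8, 226.2]
ee_rot: [180.0, 0.0, -180.0]
force: [1.2, 1.0, 1.2]
gripper_width: 27.6
k1 t 25.625 phi 71.3 r 65.2 z 226.2 F [1.2 1.  1.2] w 27.6
```

View pics/k1z.png

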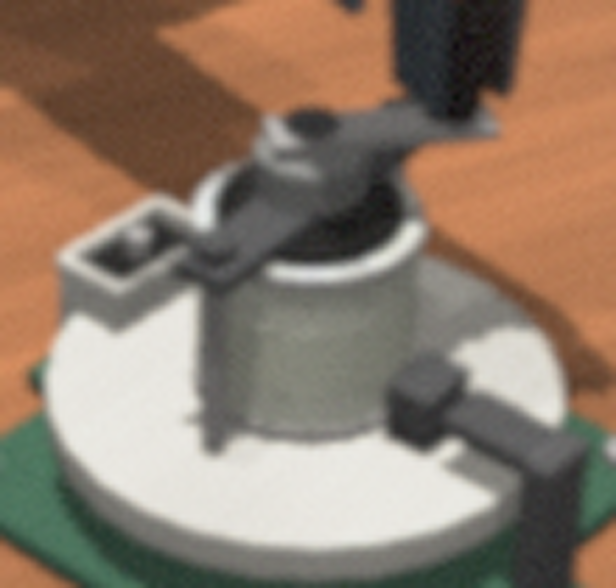

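Gripped again, width 27.6, and the table has not moved. Next is one short clockwise nudge.

```bash

python3 -m creep '[[1,-17.1,-8.8,0,0,0,0],[1,0,0,0,0,0,0],[1,0,0,0,0,0,0],[1,0,0,0,0,0,0],[1,0,0,0,0,0,0]]'
python3 - <<'E'
from h import *
snap("k2")
im=cv2.imread("pics/f_k2.png")[180:285,250:360]; cv2.imwrite("pics/k2z.png",cv2.resize(im,None,fx=5.6,fy=5.6,interpolation=cv2.INTER_CUBIC))
f=grab_frame("top"); cv2.imwrite("pics/k2t.png",cv2.resize(f["frame"][140:265,205:330],None,fx=4.8,fy=4.8,interpolation=cv2.INTER_CUBIC)[:,:,::-1])
E
```

```text
time_s: 26.3
ee_pos: [634.4, 102.8, 226.1]
ee_rot: [-180.0, -0.0, -180.0]
force: [0.8, -0.3, 2.2]
gripper_width: 27.8
k2 t 26.3 phi 54.7 r 64.7 z 226.1 F [ 0.8 -0.3  2.2] w 27.8
```

View pics/k2z.png

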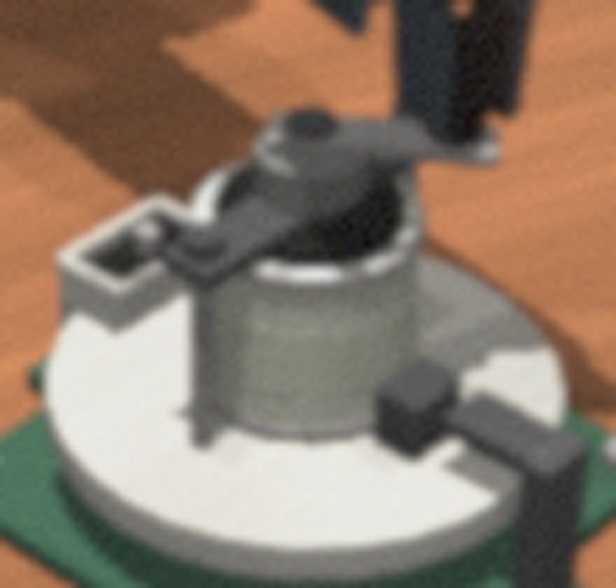

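View pics/k2t.png

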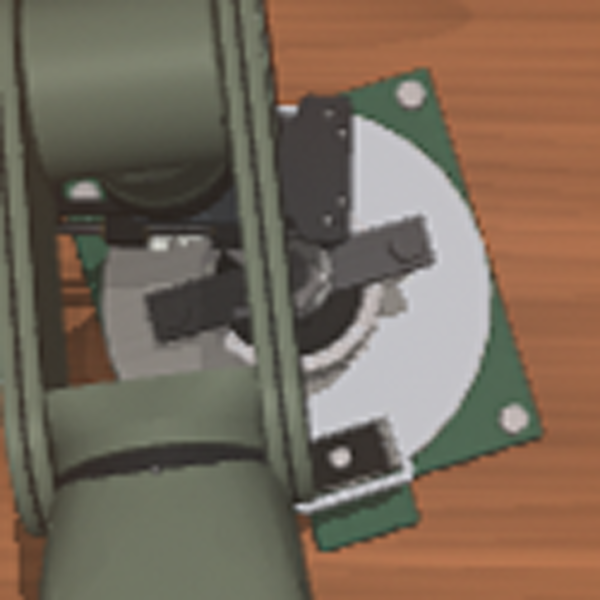

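```bash
python3 - <<'E'
from h import *
f=dict(fx=450.8323119487352,fy=450.8323119487352,cx=283.223914101241,cy=211.687265161775,view=np.array([[ 1.96465345e-02,-9.99805875e-01,1.49169304e-03,-1.34598514e+01],[-9.96367055e-01,-1.97025746e-02,-8.28522746e-02,5.70492559e+02],[8.28655811e-02,1.41486270e-04,-9.96560723e-01,1.40082980e+03],[0,0,0,1]]))
Z=lambda u,v,z:ray(f,u/4.8+204.6,v/4.8+139.6,z)[:2]
def br(r1,r2,l1,l2):
    r=(Z(*r1,181)+Z(*r2,181))/2; l=(Z(*l1,181)+Z(*l2,181))/2; d=l-r
    print(np.hypot(*d).round(1),"catch",(np.degrees(np.arctan2(d[1],d[0]))-90).round(2),(l+r)/2)
br((416,203),(433,247),(148,312),(170,357))
br((422,216),(436,263),(146,296),(160,344))
import h
print([h.q(*p,106) for p in [(379,399),(411,417),(457,384),(420,361)]])
P=[h.q(*p,106)[0]-C for p in [(379,399),(411,417),(457,384),(420,361)]]; m=np.mean(P,0); o=(P[1]+P[2])/2; print("centre",np.degrees(np.arctan2(m[1],m[0])),"outer",np.degrees(np.arctan2(o[1],o[0])))
E
```

```text
168.5 catch 23.7 [595.67055173  48.61174709]
168.6 catch 17.5 [595.63067471  49.08804119]
[(array([663.4,  48.6]), 66.4, -1.2), (array([681.6,  54.1]), 84.7, 2.8), (array([671.1,  86.2]), 82.4, 26.0), (array([648.,  81.]), 59.7, 31.3)]
centre 14.207012976986443 outer 14.248417655489057
```

```bash

python3 -m creep '[[1,10.8,6.3,0,0,0,0],[1,0,0,0,0,0,0],[1,0,0,0,0,0,0],[1,0,0,0,0,0,0],[1,0,0,0,0,0,0]]'
python3 -m creep '[[0.2,0,0,0,0,0,0],[0.2,0,0,0,0,0,0],[0.2,0,0,0,0,0,0],[0.2,0,0,0,0,0,0],[0.2,0,0,0,0,0,0]]'
python3 -m creep '[[0.2,0,0,-30,0,0,0],[0.2,0,0,-40,0,0,0],[0.2,0,0,-10,0,0,0],[0.2,0,50,0,0,0,0],[0.2,0,50,0,0,0,0]]'
python3 -m creep '[[0.2,0,50,0,0,0,0],[0.2,0,50,0,0,0,0],[0.2,0,20,0,0,0,0],[0.2,0,0,0,0,0,0]]'
python3 - <<'E'
from h import *
snap("n1")
f=grab_frame("top"); I=f["frame"]; cv2.imwrite("pics/n1t.png",cv2.resize(I[140:265,205:330],None,fx=4.8,fy=4.8,interpolation=cv2.INTER_CUBIC)[:,:,::-1])
cv2.imwrite("pics/n1c.png",cv2.resize(I[148:190,236:278],None,fx=14,fy=14,interpolation=cv2.INTER_CUBIC)[:,:,::-1])
E
```

```text
time_s: 27.02
ee_pos: [624.2, 109.1, 226.1]
ee_rot: [180.0, 0.0, -180.0]
force: [0.5, 0.5, 4.0]
gripper_width: 27.9
time_s: 27.65
ee_pos: [624.0, 109.1, 225.9]
ee_rot: [180.0, -0.0, -180.0]
force: [0.2, -0.9, -0.5]
gripper_width: 73.1
time_s: 28.28
ee_pos: [623.8, 209.5, 305.1]
ee_rot: [-180.0, -0.1, 179.9]
force: [1.3, 0.8, 0.3]
gripper_width: 73.3
time_s: 28.78
ee_pos: [623.5, 329.7, 304.6]
ee_rot: [-179.9, -0.1, -179.9]
force: [-0.0, -0.6, 0.0]
gripper_width: 72.7
n1 t 28.775 phi 84.6 r 280.9 z 304.6 F [-0.  -0.6  0. ] w 72.7
```

View pics/n1t.png

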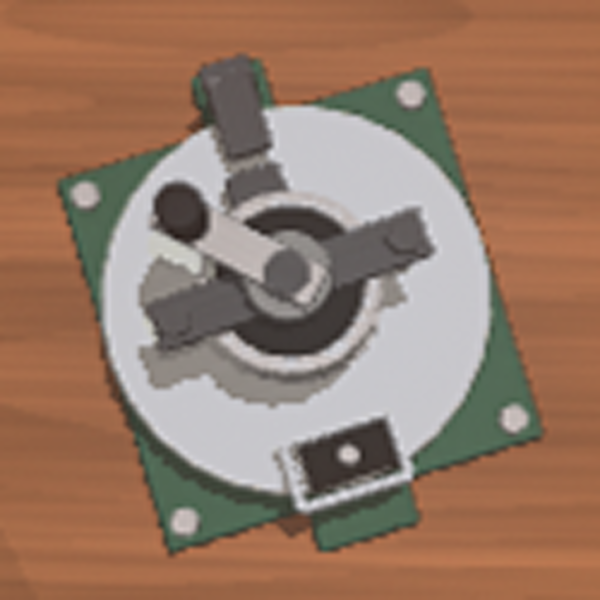

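View pics/n1c.png

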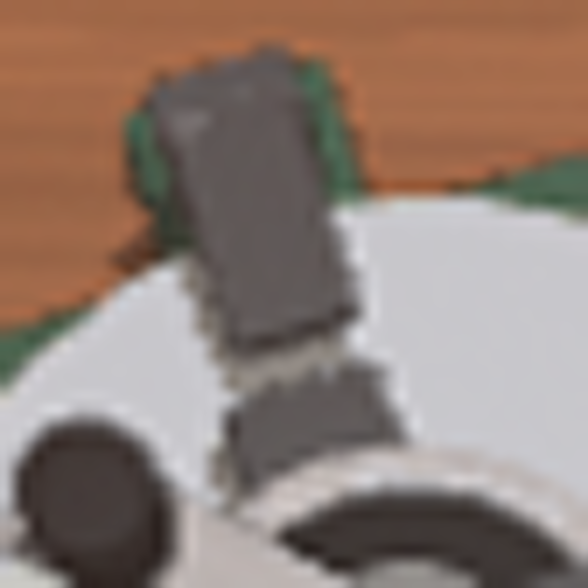

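```bash
python3 - <<'E'
from h import *
f=grab_frame("top"); I=f["frame"]
Z=lambda u,v,z:ray(f,u/4.8+204.6,v/4.8+139.6,z)[:2]
def br(r1,r2,l1,l2):
    r=(Z(*r1,181)+Z(*r2,181))/2; l=(Z(*l1,181)+Z(*l2,181))/2; d=l-r
    print(np.hypot(*d).round(1),"catch",(np.degrees(np.arctan2(d[1],d[0]))-90).round(2),(l+r)/2)
br((419,208),(435,253),(149,304),(166,351))
def B(u,v,z):
    p=ray(f,u/14+235.5,v/14+147.5,z)[:2]; d=p-C; return p.round(1),np.hypot(*d).round(1),np.degrees(np.arctan2(d[1],d[0])).round(1)
print("catch mid",B(303,383,106),B(230,405,106),B(377,362,106))
X,Y=np.meshgrid(np.arange(-440,441)/4,np.arange(-440,441)/4)
def rect(im,z):
    P=np.stack([X+C[0],Y+C[1],0*X+z],-1).reshape(-1,3); V=np.array(f["view"]); q=P@V[:3,:3].T+V[:3,3]
    u=(q[:,0]/q[:,2]*f["fx"]+f["cx"]).reshape(X.shape).astype(np.float32); v=(q[:,1]/q[:,2]*f["fy"]+f["cy"]).reshape(X.shape).astype(np.float32)
    return cv2.remap(im,u,v,cv2.INTER_CUBIC)
T=np.degrees(np.arctan2(Y,X)); R=np.hypot(X,Y)
for nm,im in [("g1",np.load("g1.npy")),("n1",I)]:
    g=rect(im,106).max(2).astype(float); g1=rect(im,181).max(2)
    for r0,r1 in [(68,72),(72,76),(76,79)]:
        m=(R>r0)&(R<r1)&(g<130)&(T>-5)&(T<42); print(nm,"catch",r0,T[m].min().round(1),T[m].max().round(1),T[m].mean().round(2))
    for r0,r1 in [(100,104),(104,108)]:
        m=(R>r0)&(R<r1)&(g<130)&(T>-5)&(T<42); print(nm,"nose",r0,T[m].mean().round(2))
E
```

```text
168.0 catch 21.06 [596.10451486  48.34396629]
catch mid (array([673. ,  78.1]), np.float64(81.0), np.float64(20.3)) (array([667.9,  93.6]), np.float64(83.2), np.float64(31.6)) (array([677.8,  62.4]), np.float64(81.8), np.float64(8.7))
g1 catch 68 9.2 41.9 25.35
g1 catch 72 9.0 40.5 24.53
g1 catch 76 10.0 37.7 23.67
g1 nose 100 19.89
g1 nose 104 19.8
n1 catch 68 6.5 40.0 23.2
n1 catch 72 8.2 39.7 23.49
n1 catch 76 8.6 36.3 22.03
n1 nose 100 19.89
n1 nose 104 19.81
```

```bash

python3 -m creep '[[0.2,0,-40,0,0,0,0],[0.2,0,-50,0,0,0,0],[0.2,0,-50,0,0,0,0],[0.2,0,-50,0,0,0,0],[0.2,0,-30,0,0,0,0]]' >/dev/null
python3 -m creep '[[0.2,0,0,0,0,0,0],[0.2,0,0,20,0,0,0],[0.2,0,0,40,0,0,0],[0.2,0,0,20,0,0,0],[0.2,0,0,0,0,0,0]]'
python3 -m creep '[[1,0,0,0,0,0,0],[1,0,0,0,0,0,0],[1,0,0,0,0,0,0],[1,0,0,0,0,0,0],[1,0,0,0,0,0,0]]' 20
python3 -m creep '[[1,0,0,0,0,0,0],[1,0,0,0,0,0,0]]' 20
python3 - <<'E'
from h import *
snap("o1")
f=grab_frame("top"); cv2.imwrite("pics/o1t.png",cv2.resize(f["frame"][140:265,205:330],None,fx=4.8,fy=4.8,interpolation=cv2.INTER_CUBIC)[:,:,::-1])
E
python3 -m creep '[[1,-8.4,-4.7,0,0,0,0],[1,0,0,0,0,0,0],[1,0,0,0,0,0,0],[1,0,0,0,0,0,0],[1,0,0,0,0,0,0]]'
python3 - <<'E'
from h import *
snap("o2")
f=grab_frame("top"); cv2.imwrite("pics/o2t.png",cv2.resize(f["frame"][140:265,205:330],None,fx=4.8,fy=4.8,interpolation=cv2.INTER_CUBIC)[:,:,::-1])
for t in("o1","o2"):
    im=cv2.imread(f"pics/f_{t}.png")[220:270,270:350]; cv2.imwrite(f"pics/{t}z.png",cv2.resize(im,None,fx=5,fy=5,interpolation=cv2.INTER_CUBIC))
cv2.imwrite("pics/oo.png",np.hstack([cv2.imread("pics/o1z.png"),cv2.imread("pics/o2z.png")]))
E
```

```text
time_s: 30.18
ee_pos: [622.9, 109.2, 224.4]
ee_rot: [-180.0, -0.2, -180.0]
force: [0.2, 0.2, 0.3]
gripper_width: 72.8
time_s: 30.8
ee_pos: [624.0, 109.1, 226.1]
ee_rot: [180.0, 0.0, -180.0]
force: [0.1, 0.0, 0.8]
gripper_width: 27.5
time_s: 31.05
ee_pos: [624.1, 109.1, 226.1]
ee_rot: [180.0, 0.0, -180.0]
force: [-0.3, 0.2, 0.9]
gripper_width: 27.7
o1 t 31.05 phi 65.4 r 65.0 z 226.1 F [-0.3  0.2  0.9] w 27.7
time_s: 31.78
ee_pos: [632.3, 104.3, 226.1]
ee_rot: [-180.0, -0.0, -180.0]
force: [-1.0, -1.7, 3.0]
gripper_width: 27.8
o2 t 31.775 phi 57.0 r 64.7 z 226.1 F [-1.  -1.7  3. ] w 27.8
```

View pics/o2t.png

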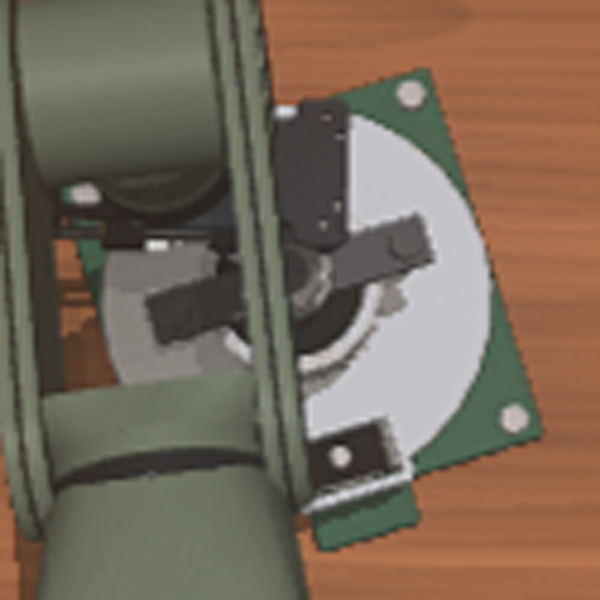

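View pics/oo.png

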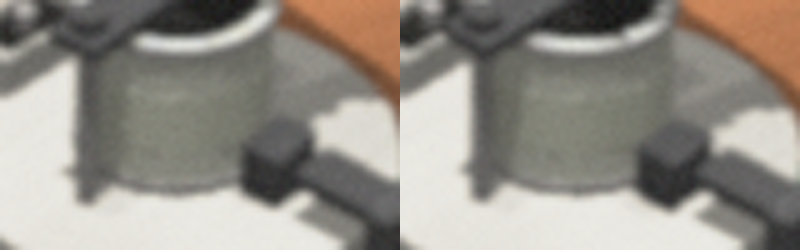

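```bash

python3 -m creep '[[0.2,0,0,0,0,0,0],[0.2,0,0,0,0,0,0],[0.2,0,0,0,0,0,0],[0.2,0,0,0,0,0,0],[0.2,0,0,0,0,0,0]]'
python3 -m creep '[[0.2,0,0,-30,0,0,0],[0.2,0,0,-40,0,0,0],[0.2,0,0,-10,0,0,0],[0.2,0,50,0,0,0,0],[0.2,0,50,0,0,0,0]]'
python3 -m creep '[[0.2,0,50,0,0,0,0],[0.2,0,50,0,0,0,0],[0.2,0,20,0,0,0,0],[0.2,0,0,0,0,0,0],[0.2,0,0,0,0,0,0]]'
python3 - <<'E'
from h import *
snap("p1")
f=grab_frame("top"); I=f["frame"]; cv2.imwrite("pics/p1t.png",cv2.resize(I[140:265,205:330],None,fx=4.8,fy=4.8,interpolation=cv2.INTER_CUBIC)[:,:,::-1])
cv2.imwrite("pics/p1c.png",cv2.resize(I[148:190,236:278],None,fx=14,fy=14,interpolation=cv2.INTER_CUBIC)[:,:,::-1])
cv2.imwrite("pics/p1full.png",I[:,:,::-1])
E
```

```text
time_s: 32.5
ee_pos: [632.4, 104.4, 225.9]
ee_rot: [180.0, -0.0, -180.0]
force: [-0.6, -0.4, -0.0]
gripper_width: 72.4
time_s: 33.12
ee_pos: [632.2, 204.8, 305.0]
ee_rot: [-180.0, -0.1, 179.9]
force: [-0.1, 0.5, 1.2]
gripper_width: 73.2
time_s: 33.75
ee_pos: [632.5, 322.8, 305.8]
ee_rot: [-179.9, -0.0, 179.9]
force: [-0.6, -0.1, -0.8]
gripper_width: 73.3
p1 t 33.75 phi 82.6 r 275.1 z 305.8 F [-0.6 -0.1 -0.8] w 73.3
```

View pics/p1t.png

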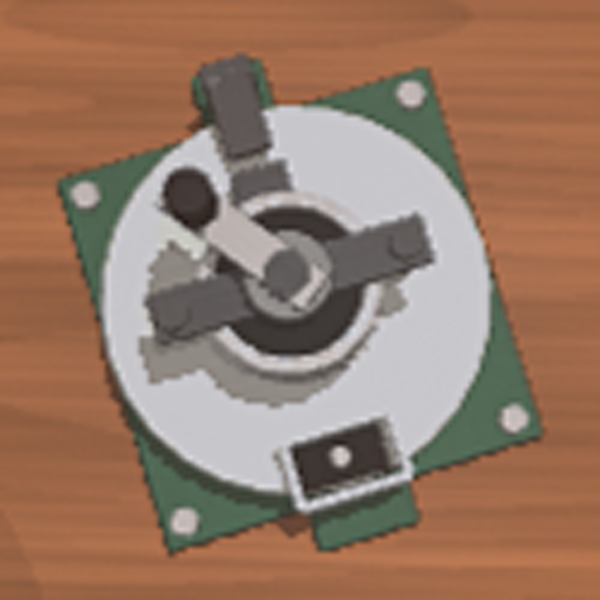

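View pics/p1c.png

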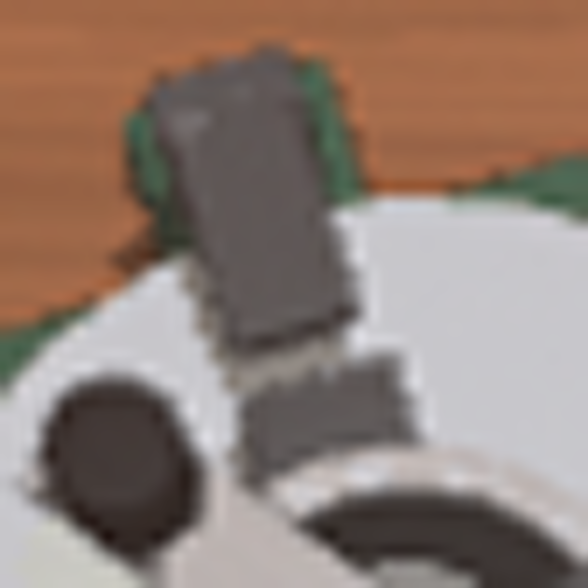

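View pics/f_p1.png

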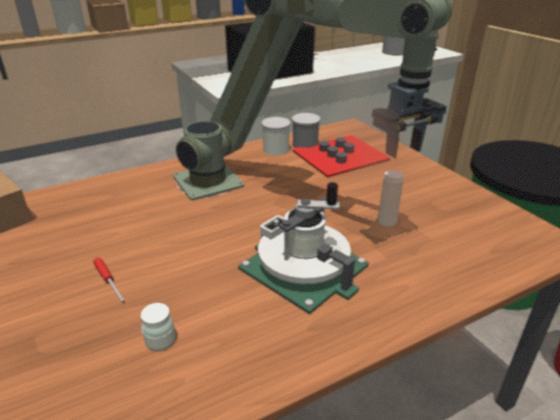

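```bash
python3 - <<'E'
from h import *
f=grab_frame("top"); I=f["frame"]
Z=lambda u,v,z:ray(f,u/4.8+204.6,v/4.8+139.6,z)[:2]
def br(r1,r2,l1,l2):
    r=(Z(*r1,181)+Z(*r2,181))/2; l=(Z(*l1,181)+Z(*l2,181))/2; d=l-r
    print(np.hypot(*d).round(1),"catch",(np.degrees(np.arctan2(d[1],d[0]))-90).round(2),(l+r)/2)
br((421,213),(436,261),(147,298),(163,345))
def B(u,v,z):
    p=ray(f,u/14+235.5,v/14+147.5,z)[:2]; d=p-C; return p.round(1),np.hypot(*d).round(1),np.degrees(np.arctan2(d[1],d[0])).round(1)
print("catch mid",B(320,378,106),B(241,402,106),B(397,356,106))
# bridge ends: dark mask (V<130) in z=181 plane, x sign by +-, restrict to ring 64..84 using post ends, comparing three poses
X,Y=np.meshgrid(np.arange(-440,441)/4,np.arange(-440,441)/4)
P=np.stack([X+C[0],Y+C[1],0*X+181],-1).reshape(-1,3); V=np.array(f["view"]); q=P@V[:3,:3].T+V[:3,3]
u=(q[:,0]/q[:,2]*f["fx"]+f["cx"]).reshape(X.shape).astype(np.float32); v=(q[:,1]/q[:,2]*f["fy"]+f["cy"]).reshape(X.shape).astype(np.float32)
T=np.degrees(np.arctan2(Y,X)); R=np.hypot(X,Y)
for nm,im in [("g1",np.load("g1.npy")),("p1",I)]:
    g=cv2.remap(im,u,v,cv2.INTER_CUBIC).max(2)
    a=(g<115)&(R>66)&(R<82)&(T>-100)&(T<-45); b=(g<115)&(R>66)&(R<82)&(T>80)&(T<140)
    pa=np.array([X[a].mean(),Y[a].mean()]);pb=np.array([X[b].mean(),Y[b].mean()]);d=pb-pa; print(nm,np.hypot(*d),np.degrees(np.arctan2(d[1],d[0]))-90,a.sum(),b.sum())
E
```

```text
167.9 catch 18.42 [595.93841408  48.65039847]
catch mid (array([674.1,  74.5]), np.float64(80.9), np.float64(17.6)) (array([668.6,  91.3]), np.float64(82.6), np.float64(29.9)) (array([679.2,  58.1]), np.float64(82.6), np.float64(5.6))
g1 146.786202085306 23.261242811317118 7576 8572
p1 146.581037192158 18.17505459831375 7557 8500
```

```bash
python3 -c '
from workcell import *
print(job_done(), state()["time_s"])'
```

```text
the job is handed in; nothing more can be done
the job is handed in; nothing more can be done
```

The paint was stirred, the turntable is stopped with the catch about 0.3–1.2° short of the pointer, and the crank is released. I handed the job in at about 34 s, with the gripper clear.

**Stirring:** I drove the table anticlockwise by the crank grip alone, with the hand kept at a constant angle. Camera readings put it at about 19.4 turns a minute from t≈7 to 15.4 s, then I kept driving until about t = 18 s. One-to-two-second averages in that window were between 18.6 and 20.0. Speed at each instant was not measured. I estimated dips of about 1.6 turns a minute at each camera pause, so roughly 18 at the lowest.

**Stopping:** I braked with the crank, leaving the catch about 39° short. I then closed the gap with small crank nudges, including two short clockwise ones after I overshot by about 4–5° and then about 2°. I let go twice for a clear look from above and took hold again each time before the final release.

**Last checks (top view, arm out of the way):**

| Measured feature | Direction (degrees) |
|---|---|
| Clamp bridge, giving the catch | 18.2–18.4 |
| Catch face itself | 17.6 |
| Pointer, from the plate bolts | 18.5 |
| Pointer, from its own outline | 18.8 |

The methods disagree by up to about 1°. The scene camera read the angles about 3–4° lower than the top view, so I relied on the top view. In the last scene picture the spray can, screwdriver and jar look untouched. The forces I read stayed at about 9 N or less.

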